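Set out the rework consumables round the dish and the reel

ROBOT

A 6-joint arm with a two-finger parallel gripper is mounted at the origin on a cart in front of the work surface, level with it; the furniture and walls round the work are solid. World frame = base frame: x ahead of the robot, y to its left, z up, the work surface at z = 0. Lengths are in m, angles in rad, forces in N, time in s.
With the tool pointing down it reaches from about 0.375 to 0.825 m from the base axis. Payload 5.5 kg.
Tool frame: the origin (TCP) lies at the very end of the fingers, on their centre line; the grasp point (between the pads) lies manip.grip_depth behind it (manip.grip_depth is the distance from the TCP to the grasp point, in m); z points along the fingers, y is the line along which they close (so a half turn about z gives the same grasp; the last joint's range is limited). The gripper opens to 85 mm and grips with 20 to 120 N. Pads are 22 mm wide; open, the fingers measure 114 mm over their backs; the gripper's body (76 mm by 85 mm) begins 54 mm behind the grasp point. The pads swing forward as they close: fully open they stand 13 mm farther back than shut.
Start: joints at [1.162, 0.314, -0.047, 1.21, 0, 1.571], TCP at [0.239, 0.551, 0.231] pointing down, gripper open.
Joint ranges: [-2.67, 2.67], [-0.69, 1.73], [-1.03, 1.25], [-2.08, 2.16], [-1.42, 1.45], [-3.14, 3.14]. Speed limits (rad/s): [2.39, 2.39, 3.01, 3.14, 3.14, 3.14].

INTERFACE

Orientations are given as a rotation vector (axis times angle).
In Python, from cell import manip gives the robot as it stands. The module is installed in compiled form; this text tells all that it offers.
- The arm moves only by the tool step_arm, never from a script. Its argument "moves" is a list of rows, each an object with "slide": the shift along the tool's x, y, z in mm, a list of three; "twist": the turn about the tool's z in degrees. In form: [{"slide": [tx, ty, tz], "twist": twist}, ...]. A call has 1 to 12 rows; each row is the pose to reach, as a shift and turn from the pose commanded when the call began, along the tool's axes at that moment; what a row does not reach only later rows make up. A row lasts 1/12 s, in which the tool goes at most 41.7 mm and 7.16 degrees, less where a joint would pass 70% of its speed; a pose out of reach is approached as far as the arm can. A call with a gripper value outside its range is refused whole. "claw" is the closure in counts, from 0 (fully open) to 255 (shut), set as the call begins (left out, the last holds). The fingers move at their own pace and stop on an object; the grip force is fixed at half the most. Time passes only in rows, so rows that repeat a pose let the fingers close. It gives the time, the measured TCP pose, the force, the opening and the grip force at its end, in the units of the state.
- manip.get_obs(): the state, without advancing time (a new reading comes with each control period).
- manip.camera(name): name is "side" or "top" or "wrist"; returns the picture (400x640x3 uint8, red, green, blue); there is no depth.
- manip.camera_model(name): a dict with "K" (3x3 intrinsics, pixels), "rvec" (rotation vector, rad) and "tvec" (3), from world to camera coordinates, as OpenCV has them. Camera axes: x right, y down, z forward; pixel columns grow to the right and rows downward; lengths in m; the calibration is good to about 2 mm. The wrist camera is an equidistant fisheye: a pixel r from the principal point sees the ray r / f radians off the axis. A picture is of the moment at which its call begins: read the wrist's pose just before it. camera_model takes no time and is no camera call; for the wrist camera it gives the pose at the moment of the call.
- manip.hand_in(): hands the job in; it is judged then, once.
The state is a dict: "time": time; "joint_pos": joint angles; "joint_vel": joint speeds; "tau": joint torques, N m; "eef_pos": TCP position; "eef_rot": TCP orientation; "force": force on the tool from outside, world axes, zero at the start; "ft_torque": the same for the moment, N m; "width": finger opening in m; "finger_force": force on a finger pad.
Only numpy, scipy, OpenCV 4.12 (cv2) and the standard library are available. Lean on these libraries where they do the work, as an engineer would, in place of code of your own. Each camera call takes 0.05 s, during which the arm holds its last target. There are 200 camera calls.

TASK

Set out the bench for the next repair: stand the black loupe upright half-way between the screw dish and the solder reel, in line with them, and lay the mint eraser flat straight in front of the dish (on the side towards the front of the bench), with a gap of about 25 mm between them and its long side running left to right. Lay the black tape roll flat and centred on top of the solder reel, and the green tin flat and centred on top of the tape. Let go of everything and do not disturb the pen or the pliers.

Things in the scene. Friction and masses are not known exactly. Their poses are not given: they have to be found in the camera images.
- dish_center (a point): Shallow round tin dish holding small screws, 71 mm across, 16 mm high, fixed to the bench. One of the two landmarks. The point is its centre, half-way up (8 mm above the bench). Its axes are the bench's: x to the back of the bench (away from the robot), y to the left, z up.
- reel_center (a point): White reel of solder with green flanges, standing on end, 62 mm across (a thin end of wire sticks out 20 mm at the front), 46 mm high, fixed to the bench; its top is flat and carries things. The other landmark: it stands 172 to 188 mm to the left or right of the dish (centre to centre), no nearer to and no farther from the back of the bench. The point is on its axis, half-way up (23 mm above the bench). Its axes are the bench's, as for the dish.
- tape_center (a point): Loose roll of black electrical tape lying flat, 53 mm across, 19 mm high; its flat top carries the tin. (Not the roll in the far right corner of the bench.) The point is its centre, half-way up (9.5 mm above what it lies on).
- tin_center (a point): Loose flat round teal-green tin with its lid on, 50 mm across (47 mm between gripping fingers), 16 mm high; grip it in its lower 10 mm. The point is its centre, half-way up (8 mm above what it lies on).
- loupe_center (a point): Loose black eye loupe, a waisted cylinder standing upright, 33 mm across, 33 mm high. The point is its centre, half-way up (16.5 mm above the bench).
- eraser_center (a point): Loose mint-green eraser lying flat: 20 mm wide along its own x, 56 mm long along its own y, 12 mm high. The point is its centre, half-way up (6 mm above the bench).
- pen_center (a point): Red click pen lying at the back left, 145 mm long (own y), 12 mm wide, 9 mm high; leave it alone. The point is its middle, half-way up. (Fixed furniture to keep clear of: a soldering-iron stand up to 0.27 m high at x 0.27 to 0.49, y 0.335 to 0.55 m, and a soldering station 0.105 m high at x over 0.69, y 0.09 to 0.25 m.)
- pliers_center (a point): Long-nosed pliers with red grips lying at the back right, 150 mm long (own y), 48 mm wide, 13 mm high; leave them alone. The point is their middle, half-way up. (More fixed furniture: a microscope stand to the right of the work, its base plate at y below -0.03 m, with a tall pillar and a ring.)
Not all that is in view belongs to the job. Leave any red or yellow look-alike of the part that bears dish_center alone.

How it is judged:
By the outcome, as a careful person would: the job done as asked, in the order asked, and still so for the second after the job is handed in, with the robot touching nothing.
It also fails if it takes over 99 s, if anything falls off the work surface, if the arm or the gripper's body presses on something with over 40 N, if the wrist force passes 120 N, or if a joint passes its speed limit or range.

## Working session

There is one attempt and no reset: what is moved stays moved. The work goes in short steps, Python scripts to look and compute and a tool call to move; the robot and the scene stay as the last step left them, time stands still between calls to the robot, and variables do not carry over. Pictures are saved under pics/ and viewed, at most 17 in all, crops included, and the job is handed in when it is done.

Besides the shell and the picture viewer there is one more tool, called by a JSON object that holds its "op" and its "data". step_arm: Moves the arm, as the interface text tells. Its arguments: {"type":"object","properties":{"moves":{"type":"array","items":{"type":"object","properties":{"slide":{"type":"array","items":{"type":"number"}},"twist":{"type":"number"}}}},"claw":{"type":"number"}},"required":["moves"]}

```bash
mkdir -p pics; cat > h.py <<'E'
import numpy as np, cv2
from cell import manip
def cam(n): return manip.camera_model(n), manip.camera(n)
def save(n,img): cv2.imwrite('pics/'+n,img[:,:,::-1])
def ray(m,u,v,wrist=False):
    K=np.array(m['K'],float);R=cv2.Rodrigues(np.array(m['rvec'],float))[0];t=np.array(m['tvec'],float).ravel()
    p=np.array([(u-K[0,2])/K[0,0],(v-K[1,2])/K[1,1]])
    if wrist:
        th=np.hypot(*p); d=np.array([*(p/max(th,1e-9)*np.sin(th)),np.cos(th)])
    else: d=np.array([*p,1.])
    return -R.T@t, R.T@d
def onz(m,u,v,z,wrist=False):
    c,d=ray(m,u,v,wrist); return c+d*(z-c[2])/d[2]
E
python3 - <<'E'
from h import *
for n in ['side','top','wrist']:
    m,i=cam(n); save(n+'0.png',i); np.save(n+'0.npy',i); print(n,m)
o=manip.get_obs(); print(o, manip.grip_depth)
E
```

```text
side {'K': array([[411.68670387,   0.        , 324.61791772],
       [  0.        , 411.68670387, 200.77935381],
       [  0.        ,   0.        ,   1.        ]]), 'rvec': array([ 0.4812583 ,  2.88383578, -0.89004663]), 'tvec': array([ 0.43387241, -0.25459251,  1.20423257])}
top {'K': array([[368.7809442 ,   0.        , 317.6913269 ],
       [  0.        , 368.7809442 , 203.39796683],
       [  0.        ,   0.        ,   1.        ]]), 'rvec': array([ 2.2254252 , -2.18187318,  0.11665524]), 'tvec': array([0.13293965, 0.50744912, 0.92640627])}
wrist {'K': array([[309.70691629,   0.        , 315.93551588],
       [  0.        , 309.70691629, 196.69828024],
       [  0.        ,   0.        ,   1.        ]]), 'rvec': array([-2.41150415, -1.58391182, -0.23290723]), 'tvec': array([-0.59931093, -0.03636957,  0.37919573])}
{'time': 0.15, 'joint_pos': array([ 1.16196277e+00,  3.14073321e-01, -4.78425729e-02,  1.21017458e+00,
        7.96947920e-06,  1.57081342e+00]), 'joint_vel': array([-9.76838065e-04, -8.36112121e-04,  2.66237490e-03, -1.57868466e-03,
        2.20756852e-05,  6.00565356e-05]), 'tau': array([-2.84613525e-04, -5.40044618e+01,  3.40059364e+01,  1.32431032e-02,
        7.05561433e-05, -3.41434891e-06]), 'eef_pos': array([0.23835025, 0.55015768, 0.23062976]), 'eef_rot': array([-6.37702356e-01, -3.07591233e+00,  1.98780490e-03]), 'force': array([ 0.42962193, -0.07799504,  1.00898676]), 'ft_torque': array([-0.02778609, -0.03728332,  0.00703157]), 'finger_force': 0.0, 'width': 0.08574285025839523} 0.0187
```

View pics/top0.png

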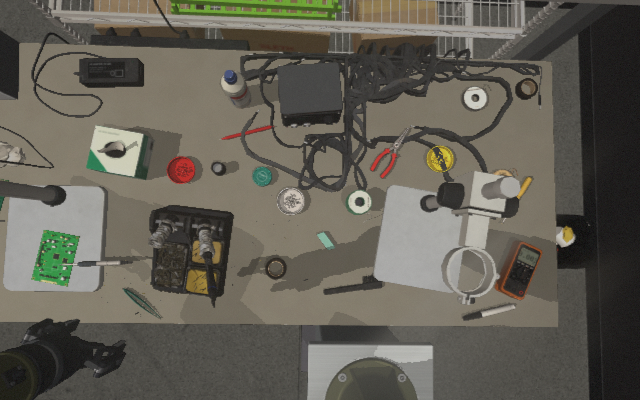

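View pics/side0.png

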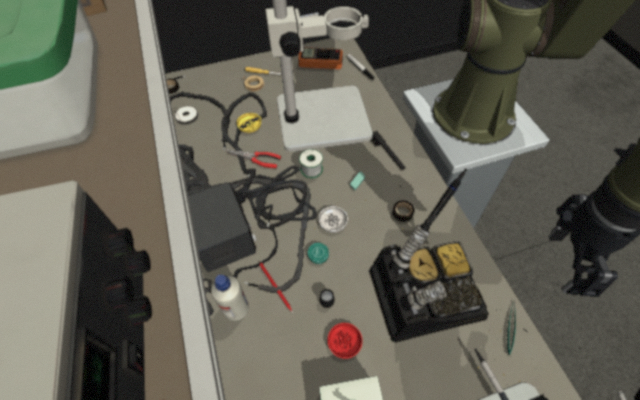

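The top view shows these parts and look-alikes:
- **Dish:** silver dish at (291,200). Look-alikes are the red one at (181,169) and the yellow one at (440,158).
- **Reel:** (359,202), with another reel at (474,98).
- **Tape:** (275,267), with the far-corner roll at (526,88).
- **Loupe:** (219,168).
- **Tin:** (262,176).
- **Eraser:** (325,240).
- **Leave alone:** pen (247,132) and pliers (390,152).

The side view shows the same parts: dish (333,219), reel (311,163), tape (403,211), tin (317,252), loupe (327,297) and eraser (357,181). Next I'll check this choice in a close crop.

```bash
python3 - <<'E'
from h import *
i=np.load('top0.npy'); m=manip.camera_model('top'); 
c=i[110:290,200:400]; save('crop1.png',cv2.resize(c,(800,600*0+720))[:600] if 0 else cv2.resize(c,None,fx=3.3,fy=3.3,interpolation=cv2.INTER_CUBIC))
hsv=cv2.cvtColor(i,cv2.COLOR_RGB2HSV)
for n,(u,v),z in [('dish',(291,200),.016),('reel',(359,202),.046),('tape',(275,267),.019),('tin',(262,176),.016),('loupe',(219,168),.033),('eraser',(325,240),.012),('pen',(247,132),.009)]:
    print(n,onz(m,u,v,z).round(3),hsv[v,u],i[v,u])
def blob(mask,seed,z,n):
    k,l,s,cc=cv2.connectedComponentsWithStats(mask.astype(np.uint8))
    d=[np.hypot(*(cc[j]-seed)) if s[j,4]>20 else 999 for j in range(1,k)]; j=1+int(np.argmin(d))
    cs=cv2.findContours((l==j).astype(np.uint8),cv2.RETR_EXTERNAL,cv2.CHAIN_APPROX_NONE)[0][0]
    w=np.array([onz(m,*p[0],z)[:2] for p in cs],np.float32)*1000
    print(n,'area',s[j,4],'minrect mm',np.round(np.array(cv2.minAreaRect(w)[0]),1),np.round(cv2.minAreaRect(w)[1],1),round(cv2.minAreaRect(w)[2],1),'circ',np.round(cv2.minEnclosingCircle(w)[0],1),round(cv2.minEnclosingCircle(w)[1],1))
H,S,V=[hsv[...,k].astype(int) for k in range(3)]
teal=(H>60)&(H<100)&(S>60)
blob(teal,(262,176),.012,'tin'); blob(teal,(325,240),.012,'eraser')
blob(V<60,(275,267),.019,'tape'); blob(V<75,(219,168),.033,'loupe')
blob((V>150),(359,202),.046,'reel'); blob(V>140,(291,200),.016,'dish')
E
```

```text
dish [0.512 0.211 0.016] [ 16  28 119] [119 113 106]
reel [0.508 0.042 0.046] [ 0 10 73] [73 70 70]
tape [0.343 0.247 0.019] [21 43 95] [95 90 79]
tin [0.572 0.286 0.016] [ 82 116 123] [ 67 123 108]
loupe [0.587 0.392 0.033] [ 20  12 132] [132 130 126]
eraser [0.412 0.122 0.012] [ 75  64 179] [134 179 157]
pen [0.686 0.329 0.009] [  0 185 170] [170  49  47]
tin area 293 minrect mm [572.2 286.7] [47.4 47. ] 46.2 circ [572.1 287.4] 24.8
eraser area 94 minrect mm [412.5 122.2] [45.3 16.3] 38.0 circ [413.3 121.3] 23.7
tape area 140 minrect mm [340.4 245.7] [49.6 47.4] 1.4 circ [341.  245.8] 26.7
loupe area 98 minrect mm [586.8 392.8] [37.4 29.8] 46.3 circ [586.8 392.8] 19.1
reel area 321 minrect mm [509.5  40.4] [56.  53.1] 46.0 circ [509.7  40.9] 28.5
dish area 375 minrect mm [511.  207.7] [59.2 60.4] 64.7 circ [510.7 211.1] 34.4
```

View pics/crop1.png

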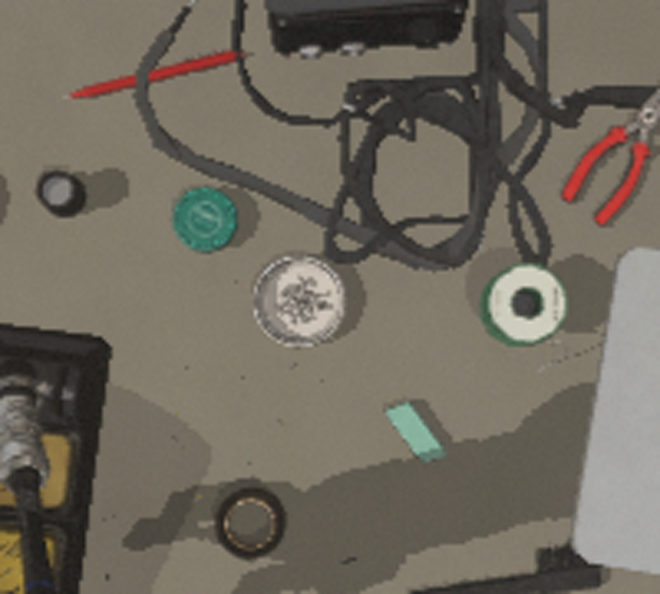

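The crop confirms the choice: loupe at (62,193), tin (205,218), silver dish with screws (300,300), reel (526,303), eraser (415,430) and tape (250,520). The measured sizes fit, and the dish-to-reel distance is about 172 mm. Next I'll work out the move to the loupe.

```bash
cat >> h.py <<'E'
from scipy.spatial.transform import Rotation as Ro
def go(x,y,z,yaw=None):
    "slide (mm) and twist (deg) from here; yaw = closing line direction in world, deg, mod 180"
    o=manip.get_obs(); R=Ro.from_rotvec(o['eef_rot']).as_matrix()
    s=R.T@(np.array([x,y,z])-o['eef_pos'])*1000
    cy=np.degrees(np.arctan2(R[1,1],R[0,1])); tw=0
    if yaw is not None: tw=-((yaw-cy+90)%180-90)
    print('slide',s.round(1),'twist',round(tw,1),'cur yaw',cy.round(1),'z',R[:,2].round(3),'j6',o['joint_pos'][5].round(3),'t',round(o['time'],2))
E
python3 - <<'E'
from h import *
go(.238,.55,.37);go(.587,.3925,.37,0);go(.587,.3925,.2,0)
E
```

```text
slide [   0.3   -0.5 -139.4] twist 0 cur yaw 66.6 z [-0.001 -0.001 -1.   ] j6 1.571 t 0.15
slide [-382.6   -6.2 -139.4] twist 66.6 cur yaw 66.6 z [-0.001 -0.001 -1.   ] j6 1.571 t 0.15
slide [-382.6   -6.    30.6] twist 66.6 cur yaw 66.6 z [-0.001 -0.001 -1.   ] j6 1.571 t 0.15
```

{"op": "step_arm", "data": {"moves": [{"slide": [0,0,-42]},{"slide": [0,0,-84]},{"slide": [0,0,-126]},{"slide": [0,0,-140]},{"slide": [-40,0,-140],"twist": 6},{"slide": [-80,0,-140],"twist": 13},{"slide": [-120,0,-140],"twist": 20},{"slide": [-160,-2,-140],"twist": 27},{"slide": [-200,-3,-140],"twist": 34},{"slide": [-240,-4,-140],"twist": 41},{"slide": [-280,-5,-140],"twist": 48},{"slide": [-320,-6,-140],"twist": 55}]}}

```text
$.moves[0]: bad value
```

```bash
python3 - <<'E'
from h import *
go(.587,.3925,.2,0); print(manip.get_obs()['eef_pos'])
E
```

```text
slide [-382.6   -6.    30.6] twist 66.6 cur yaw 66.6 z [-0.001 -0.001 -1.   ] j6 1.571 t 0.15
[0.23835025 0.55015768 0.23062976]
```

{"op": "step_arm", "data": {"moves": [{"slide": [0,0,-40],"twist": 0},{"slide": [0,0,-80],"twist": 0},{"slide": [0,0,-120],"twist": 0},{"slide": [0,0,-140],"twist": 0},{"slide": [-40,0,-140],"twist": 6},{"slide": [-80,0,-140],"twist": 13},{"slide": [-120,0,-140],"twist": 20},{"slide": [-160,-2,-140],"twist": 27},{"slide": [-200,-3,-140],"twist": 34},{"slide": [-240,-4,-140],"twist": 41},{"slide": [-280,-5,-140],"twist": 48},{"slide": [-320,-6,-140],"twist": 55}]}}

```text
time: 1.15
eef_pos: [0.5313, 0.4166, 0.3711]
eef_rot: [-1.993, -2.428, 0.0]
force: [0.1, 1.0, 0.6]
width: 0.0852
finger_force: 0.0
```

```bash
python3 - <<'E'
from h import *
go(.587,.3925,.2,0); print(manip.get_obs()['eef_pos'])
E
```

```text
slide [-34.5  50.  171. ] twist 11.2 cur yaw 11.2 z [-0. -0. -1.] j6 2.04 t 1.15
[0.53126434 0.4166472  0.37105736]
```

{"op": "step_arm", "data": {"moves": [{"slide": [-18,25,20],"twist": 6},{"slide": [-34,50,40],"twist": 11},{"slide": [-34,50,80],"twist": 11},{"slide": [-34,50,120],"twist": 11},{"slide": [-34,50,160],"twist": 11},{"slide": [-34,50,190],"twist": 11},{"slide": [-34,50,190],"twist": 11},{"slide": [-34,50,190],"twist": 11}]}}

```text
time: 1.82
eef_pos: [0.5842, 0.3936, 0.1796]
eef_rot: [-2.21, -2.232, 0.007]
force: [0.5, -0.2, 0.7]
width: 0.0853
finger_force: 0.0
```

```bash
python3 - <<'E'
from h import *
m,i=cam('wrist'); save('w1.png',i); np.save('w1.npy',i); print(manip.get_obs()['eef_pos']); go(.587,.3925,.1,0); print(ray(m,316,197,True))
E
```

```text
[0.58573793 0.39474358 0.1823403 ]
slide [-2.3  1.2 82.3] twist 0.6 cur yaw 0.6 z [ 0.  0. -1.] j6 2.154 t 1.87
(array([0.58320894, 0.46901452, 0.32118079]), array([-0.00171719, -0.29479656, -0.9555585 ]))
```

View pics/w1.png

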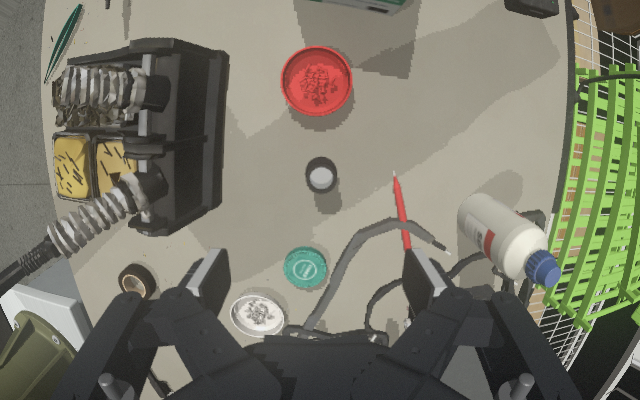

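The wrist view shows the loupe standing upright, its top disc at about (321,178) and dark side above it. The red dish is at (316,80), tin (305,266), dish (258,315), tape (136,281) and pen (403,212). The space round the loupe is clear.

```bash
cat >> h.py <<'E'
def wblob(m,i,mask,seed,z,n,wrist=True,close=3,mn=20):
    mask=cv2.morphologyEx(mask.astype(np.uint8),cv2.MORPH_CLOSE,np.ones((close,close),np.uint8))
    k,l,s,cc=cv2.connectedComponentsWithStats(mask)
    d=[np.hypot(*(cc[j]-seed)) if s[j,4]>mn else 999 for j in range(1,k)]; j=1+int(np.argmin(d))
    cs=max(cv2.findContours((l==j).astype(np.uint8),cv2.RETR_EXTERNAL,cv2.CHAIN_APPROX_NONE)[0],key=len)
    w=np.array([onz(m,*p[0],z,wrist)[:2] for p in cs],np.float32)*1000
    r=cv2.minAreaRect(w); e=cv2.fitEllipse(w); c=cv2.minEnclosingCircle(w)
    print(n,s[j],'rect',np.round(r[0],1),np.round(r[1],1),round(r[2],1),'ell',np.round(e[0],1),np.round(e[1],1),'circ',np.round(c[0],1),round(c[1],1)); return w
def hsv(i): return [c.astype(int) for c in cv2.split(cv2.cvtColor(i,cv2.COLOR_RGB2HSV))]
E
python3 - <<'E'
from h import *
m=manip.camera_model('wrist'); i=np.load('w1.npy'); H,S,V=hsv(i)
wblob(m,i,V<80,(321,174),.0165,'loupe')
wblob(m,i,(V>100)&(S<25),(321,178),.031,'lens')
wblob(m,i,(H>70)&(H<95)&(S>90),(305,266),.014,'tin')
w=wblob(m,i,(S<18)&(V>120),(258,315),.016,'dish',close=5)
E
```

```text
loupe [306 157  31  36 344] rect [589.7 399.5] [30.6 36.6] 0.6 ell [589.5 399. ] [28.7 34.1] circ [589.7 399.5] 18.6
lens [309 166  24  23 422] rect [589.  400.4] [22.4 22. ] 0.6 ell [589.3 400. ] [21.7 22.4] circ [589.4 400.1] 11.7
tin [ 284  247   42   40 1125] rect [572.1 290. ] [48.  51.3] 38.3 ell [572.6 290. ] [46.6 51.2] circ [572.1 290.5] 26.2
dish [ 230  293   54   45 1850] rect [510.2 216.9] [70.7 71.9] 24.4 ell [510.6 216.5] [68.7 72.5] circ [511.  217.1] 37.6
```

```bash
cat >> h.py <<'E'
def look(name='wrist'):
    m=manip.camera_model(name); i=manip.camera(name); np.save('last_%s.npy'%name,i); np.save('last_%s_m.npy'%name,m,allow_pickle=True); return m,i
E
python3 - <<'E'
from h import *
m,i=look(); H,S,V=hsv(i)
print(manip.get_obs()['eef_pos'],manip.get_obs()['eef_rot'])
wblob(m,i,V<80,(321,174),.0165,'loupe')
wblob(m,i,(V>100)&(S<25),(321,178),.031,'lens')
wblob(m,i,(H>70)&(H<95)&(S>90),(305,266),.014,'tin')
w=wblob(m,i,(S<18)&(V>120),(258,315),.016,'dish',close=5)
m=manip.camera_model('top');i=np.load('top0.npy');H,S,V=hsv(i)
wblob(m,i,V<80,(219,168),.0165,'toploupe',False)
wblob(m,i,(V>100)&(S<25),(219,168),.031,'toplens',False)
wblob(m,i,(H>70)&(H<95)&(S>90),(262,176),.014,'toptin',False)
E
```

```text
[0.58664568 0.39539841 0.18389314] [2.2096352  2.23226929 0.00485147]
loupe [304 159  30  23 253] rect [586.7 404.9] [29.7 22.1] 4.8 ell [587.4 396.6] [28.5 37.2] circ [587.1 400.8] 15.9
lens [307 167  24  23 418] rect [587.6 399. ] [22.1 22.3] 34.1 ell [587.3 399.1] [21.7 22.2] circ [587.  399.2] 11.7
tin [ 283  248   41   39 1087] rect [570.5 290. ] [46.4 50.9] 1.0 ell [570.5 289.8] [46.  50.8] circ [570.5 290.1] 25.9
dish [ 229  292   54   46 1855] rect [510.  216.1] [73.3 70. ] 45.8 ell [509.  216.9] [68.3 73.2] circ [509.4 217.6] 38.1
toploupe [211 162  16  14 101] rect [590.  397.3] [39.8 30.3] 46.3 ell [588.8 397. ] [30.6 39. ] circ [590.3 396.9] 20.0
toplens [214 164   8   8  48] rect [588.3 395.8] [17.7 17.3] 1.4 ell [588.5 396.7] [16.  19.2] circ [587.9 396.4] 10.1
toptin [253 167  19  19 280] rect [572.  286.5] [46.3 45.8] 1.6 ell [572.1 287. ] [45.5 46.6] circ [572.3 286.7] 24.0
```

```bash
python3 - <<'E'
from h import *
go(.588,.3975,.006,0)
E
```

```text
slide [  1.8   0.9 177.9] twist 0.6 cur yaw 0.6 z [ 0.003  0.002 -1.   ] j6 2.154 t 1.92
```

{"op": "step_arm", "data": {"moves": [{"slide": [2,1,40],"twist": 0.6},{"slide": [2,1,80],"twist": 0.6},{"slide": [2,1,110],"twist": 0.6},{"slide": [2,1,135],"twist": 0.6},{"slide": [2,1,155],"twist": 0.6},{"slide": [2,1,168],"twist": 0.6},{"slide": [2,1,176],"twist": 0.6},{"slide": [2,1,176],"twist": 0.6},{"slide": [2,1,176],"twist": 0.6},{"slide": [2,1,176],"twist": 0.6}]}}

```text
time: 2.75
eef_pos: [0.588, 0.3976, 0.0075]
eef_rot: [2.221, 2.221, 0.005]
force: [0.5, -0.6, 0.5]
width: 0.0853
finger_force: 0.0
```

```bash
python3 - <<'E'
from h import *
go(.588,.3975,.006,0); print(manip.get_obs()['eef_pos'])
E
```

```text
slide [-0.1  0.   1.5] twist -0.0 cur yaw -0.0 z [ 0.003  0.002 -1.   ] j6 2.166 t 2.75
[0.58796887 0.39756962 0.00748689]
```

{"op": "step_arm", "data": {"moves": [{"slide": [0,0,3],"twist": 0},{"slide": [0,0,3],"twist": 0},{"slide": [0,0,3],"twist": 0},{"slide": [0,0,3],"twist": 0},{"slide": [0,0,3],"twist": 0},{"slide": [0,0,3],"twist": 0},{"slide": [0,0,3],"twist": 0},{"slide": [0,0,3],"twist": 0},{"slide": [0,0,3],"twist": 0},{"slide": [0,0,3],"twist": 0}], "claw": 255}}

```text
time: 3.58
eef_pos: [0.5869, 0.3969, 0.0029]
eef_rot: [2.222, 2.221, 0.001]
force: [0.1, -0.4, 6.5]
width: 0.0316
finger_force: 59.5
```

{"op": "step_arm", "data": {"moves": [{"slide": [0,0,-20],"twist": 0},{"slide": [0,0,-60],"twist": 0},{"slide": [0,0,-100],"twist": 0},{"slide": [0,0,-140],"twist": 0},{"slide": [0,0,-160],"twist": 0},{"slide": [0,0,-160],"twist": 0},{"slide": [0,0,-160],"twist": 0}]}}

```text
time: 4.17
eef_pos: [0.5872, 0.397, 0.1635]
eef_rot: [2.222, 2.221, 0.004]
force: [-0.5, -0.1, -1.6]
width: 0.0317
finger_force: 59.5
```

```bash
python3 - <<'E'
from h import *
o=manip.get_obs(); print(o['eef_pos'],o['width'],o['finger_force']); go(.510,.128,.165,0)
E
```

```text
[0.58721327 0.39702712 0.1634967 ] 0.03165197713703483 59.45492506027222
slide [-269.1  -77.1   -2. ] twist -0.0 cur yaw -0.0 z [ 0.002  0.001 -1.   ] j6 2.166 t 4.17
```

{"op": "step_arm", "data": {"moves": [{"slide": [-38,-11,0],"twist": 0},{"slide": [-76,-22,0],"twist": 0},{"slide": [-114,-33,0],"twist": 0},{"slide": [-152,-44,0],"twist": 0},{"slide": [-190,-55,0],"twist": 0},{"slide": [-225,-65,0],"twist": 0},{"slide": [-255,-73,0],"twist": 0},{"slide": [-269,-77,0],"twist": 0},{"slide": [-269,-77,0],"twist": 0},{"slide": [-269,-77,0],"twist": 0},{"slide": [-269,-77,0],"twist": 0}]}}

```text
time: 5.08
eef_pos: [0.5095, 0.1284, 0.1615]
eef_rot: [-2.221, -2.221, 0.0]
force: [-0.6, 0.1, -1.2]
width: 0.0316
finger_force: 59.5
```

```bash
python3 - <<'E'
from h import *
m,i=look(); save('w2.png',i); o=manip.get_obs(); print(o['eef_pos'],o['width'])
E
```

```text
[0.50966531 0.12873734 0.16166571] 0.03158682469325711
```

View pics/w2.png

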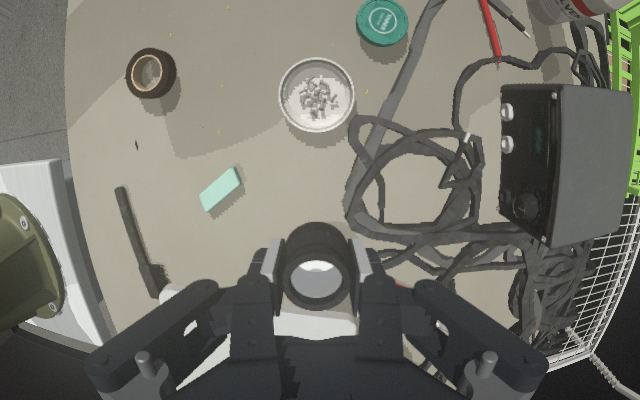

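The wrist view shows the loupe held upright at (316,272), the dish at (316,94), eraser (221,190), tape (151,72) and tin (382,22). The reel is hidden behind the hand.

```bash
python3 - <<'E'
from h import *
m=np.load('last_wrist_m.npy',allow_pickle=True).item(); i=np.load('last_wrist.npy'); H,S,V=hsv(i)
for p in [(316,94),(300,105),(316,60),(280,95),(221,190),(151,72),(152,53),(382,22),(316,283),(316,300)]: print(p,H[p[1],p[0]],S[p[1],p[0]],V[p[1],p[0]])
wblob(m,i,(V>100)&(S<25),(316,283),.190,'lens')
wblob(m,i,(H>60)&(H<95)&(S>30),(221,190),.012,'eraser')
wblob(m,i,(H>70)&(H<95)&(S>90),(382,22),.014,'tin')
wblob(m,i,(V<60),(151,72),.0095,'tape')
w=wblob(m,i,(S<22)&(V>100),(316,94),.016,'dish',close=5)
w=wblob(m,i,(S<18)&(V>120),(316,94),.016,'dish',close=5)
mt=manip.camera_model('top'); i=np.load('top0.npy'); h=hsv(i)
w=wblob(mt,i,(h[1]<22)&(h[2]>125),(291,200),.016,'topdish',False,5)
w=wblob(mt,i,(h[1]<25)&(h[2]>125),(359,202),.046,'topreel',False,5)
w=wblob(mt,i,((h[1]<25)&(h[2]>125))|((h[0]>40)&(h[0]<90)&(h[1]>60)),(359,202),.046,'topreel+green',False,5)
E
```

```text
(316, 94) 17 18 126
(300, 105) 20 14 213
(316, 60) 21 25 102
(280, 95) 24 18 141
(221, 190) 77 40 224
(151, 72) 22 34 134
(152, 53) 15 51 70
(382, 22) 83 118 134
(316, 283) 90 2 150
(316, 300) 75 8 66
lens [ 291  260   51   38 1523] rect [508.6 132.1] [21.5 18.9] 0.1 ell [508.6 132.1] [19.1 21.4] circ [508.7 132.4] 10.9
eraser [200 166  41  46 874] rect [410.5 122.8] [56.  19.4] 37.1 ell [410.6 122.8] [20.8 62.1] circ [410.7 122.6] 29.2
tin [ 357    0   51   45 1690] rect [570.3 286.2] [48.3 45. ] 5.2 ell [570.4 287.2] [46. 48.] circ [570.3 288.1] 24.6
tape [163  52  13  39 196] rect [361.  246.8] [13.6 40. ] 1.2 ell [350.1 247.2] [31.3 39.1] circ [354.2 246.7] 20.0
dish [ 278   57   80   76 4571] rect [508.3 213.5] [70. 70.] 45.1 ell [508.4 213.6] [69.6 69.9] circ [509.5 213.1] 36.5
dish [ 278   58   76   74 4398] rect [507.8 213.5] [68.2 68.8] 90.0 ell [508.3 213.5] [68.7 69. ] circ [508.2 213.3] 35.2
topdish [284 188  13   4  24] rect [538.7 214.3] [ 7.7 30.5] 1.3 ell [539.2 214.3] [ 7.5 25.9] circ [539.9 214.3] 15.3
topreel [349 191  22  22 292] rect [508.9  41. ] [52.5 51.3] 46.0 ell [509.3  41.3] [51.9 52.4] circ [509.4  41.2] 27.3
topreel+green [346 191  25  24 379] rect [507.5  44.4] [53.2 61.4] 30.9 ell [507.4  44.9] [53.5 61. ] circ [507.4  44.5] 30.9
```

{"op": "step_arm", "data": {"moves": [{"slide": [0,20,0],"twist": -7},{"slide": [0,40,0],"twist": -14},{"slide": [0,55,0],"twist": -21},{"slide": [0,65,0],"twist": -28},{"slide": [0,70,0],"twist": -35},{"slide": [0,70,0],"twist": -42},{"slide": [0,70,0],"twist": -49},{"slide": [0,70,0],"twist": -56},{"slide": [0,70,0],"twist": -63},{"slide": [0,70,0],"twist": -70},{"slide": [0,70,0],"twist": -77},{"slide": [0,70,0],"twist": -84}]}}

```text
time: 6.13
eef_pos: [0.5798, 0.1292, 0.1617]
eef_rot: [-0.152, -3.137, -0.0]
force: [-0.5, 0.5, 0.1]
width: 0.0315
finger_force: 59.3
```

{"op": "step_arm", "data": {"moves": [{"slide": [0,0,0],"twist": -4},{"slide": [0,0,0],"twist": -6},{"slide": [0,0,0],"twist": -6},{"slide": [0,0,0],"twist": -6},{"slide": [0,0,0],"twist": -6}]}}

```text
time: 6.55
eef_pos: [0.5795, 0.1284, 0.162]
eef_rot: [-0.0, -3.141, -0.0]
force: [0.2, 0.5, -0.5]
width: 0.0316
finger_force: 59.3
```

```bash
python3 - <<'E'
from h import *
m,i=look(); save('w3.png',i); o=manip.get_obs(); print(o['eef_pos'],o['width'],o['joint_vel'].round(3))
H,S,V=hsv(i)
K=m['K'];R=cv2.Rodrigues(m['rvec'])[0]
def px(P):
    c=R@np.array(P)+np.ravel(m['tvec']); th=np.arctan2(np.hypot(c[0],c[1]),c[2]); a=np.arctan2(c[1],c[0]); return K[0,2]+K[0,0]*th*np.cos(a),K[1,2]+K[0,0]*th*np.sin(a)
d=px([.509,.2125,.016]); r=px([.509,.041,.046]); print(d,r)
wblob(m,i,(S<22)&(V>100),d,.016,'dish',close=5)
wblob(m,i,(S<25)&(V>125),r,.046,'reel',close=5)
wblob(m,i,((S<25)&(V>125))|((H>40)&(H<90)&(S>60)),r,.046,'reel+g',close=5)
E
```

```text
[0.57948977 0.12822414 0.16205933] 0.03132270653248296 [-0.007 -0.005 -0.003  0.003 -0.    -0.004]
(np.float64(404.3205572474623), np.float64(112.76688968335269)) (np.float64(212.63645447196728), np.float64(114.21973431379199))
dish [ 368   76   72   75 4068] rect [508.3 213.3] [69.9 70. ] 47.2 ell [508.4 213.1] [69.5 69.7] circ [508.9 213.3] 35.9
reel [ 183   64   70   85 2973] rect [500.5  39.6] [69.6 61.4] 30.7 ell [504.3  41.9] [58.4 69.1] circ [502.   39.9] 36.8
reel+g [ 183   64   75   85 3274] rect [501.   44.6] [70.1 67.4] 19.3 ell [504.2  43.8] [61.5 70.7] circ [501.   42.8] 38.3
```

View pics/w3.png

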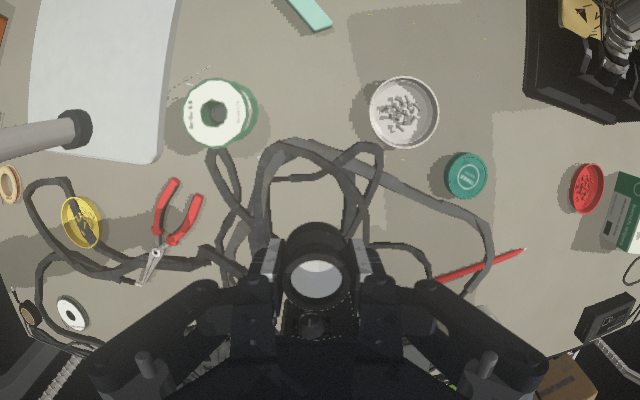

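The wrist view shows the dish at (404,112) and the reel's top at (219,112), with the wire end running up and to the left. The loupe is held upright, and the pen and pliers are undisturbed.

```bash
python3 - <<'E'
from h import *
m=np.load('last_wrist_m.npy',allow_pickle=True).item(); i=np.load('last_wrist.npy'); H,S,V=hsv(i)
k=cv2.getStructuringElement(cv2.MORPH_ELLIPSE,(9,9))
M=((S<25)&(V>150)).astype(np.uint8); M=cv2.morphologyEx(cv2.morphologyEx(M,cv2.MORPH_OPEN,k),cv2.MORPH_CLOSE,k)
wblob(m,i,M,(218,112),.046,'white')
G=((H>35)&(H<90)&(S>45)); G=((M>0)|G).astype(np.uint8);G=cv2.morphologyEx(cv2.morphologyEx(G,cv2.MORPH_OPEN,k),cv2.MORPH_CLOSE,k)
wblob(m,i,G,(218,112),.046,'all')
save('c3.png',cv2.resize(i[50:170,160:280],None,fx=4,fy=4))
print(onz(m,214,113,.046,True))
wblob(m,i,(V>100)&(S<25),(316,280),.190,'lens')
E
```

```text
white [ 183   80   63   66 2590] rect [508.2  41.4] [55.5 56.4] 25.9 ell [507.9  41.4] [55.6 56.3] circ [507.8  41.3] 28.8
all [ 183   80   65   66 2618] rect [508.1  41.4] [56.  56.6] 22.1 ell [507.8  41.5] [55.6 56.7] circ [507.6  42.1] 29.6
[0.50802003 0.04228886 0.046     ]
lens [ 291  260   51   38 1498] rect [575.9 129.2] [20.1 20.1] 48.6 ell [575.8 129.1] [18.9 21.3] circ [575.5 129.1] 10.8
```

View pics/c3.png

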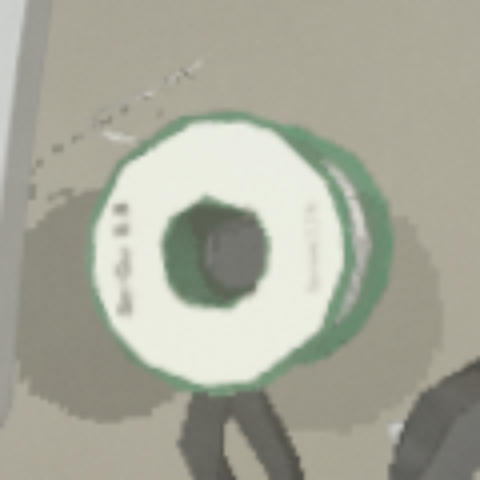

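```bash
python3 - <<'E'
from h import *
go(.508,.126,.060,0);go(.508,.126,.0035,0)
E
```

```text
slide [ 71.5  -2.3 102.1] twist 90.0 cur yaw 90.0 z [-0.  0. -1.] j6 0.218 t 6.6
slide [ 71.5  -2.3 158.6] twist 90.0 cur yaw 90.0 z [-0.  0. -1.] j6 0.218 t 6.6
```

{"op": "step_arm", "data": {"moves": [{"slide": [20,0,0],"twist": 7},{"slide": [45,-1,0],"twist": 14},{"slide": [65,-2,0],"twist": 21},{"slide": [71.5,-2.3,0],"twist": 28},{"slide": [71.5,-2.3,10],"twist": 35},{"slide": [71.5,-2.3,20],"twist": 42},{"slide": [71.5,-2.3,30],"twist": 49},{"slide": [71.5,-2.3,45],"twist": 56},{"slide": [71.5,-2.3,60],"twist": 63},{"slide": [71.5,-2.3,75],"twist": 70},{"slide": [71.5,-2.3,90],"twist": 77},{"slide": [71.5,-2.3,102],"twist": 84}]}}

```text
time: 7.6
eef_pos: [0.5077, 0.1254, 0.0593]
eef_rot: [-2.11, -2.327, 0.001]
force: [0.4, -0.2, -0.4]
width: 0.0315
finger_force: 59.4
```

{"op": "step_arm", "data": {"moves": [{"slide": [0,0,10],"twist": 6},{"slide": [0,0,20],"twist": 6},{"slide": [0,0,32],"twist": 6},{"slide": [0,0,42],"twist": 6},{"slide": [0,0,48],"twist": 6},{"slide": [0,0,50],"twist": 6},{"slide": [0,0,50],"twist": 6},{"slide": [0,0,50],"twist": 6}]}}

```text
time: 8.27
eef_pos: [0.5082, 0.1254, 0.0106]
eef_rot: [2.221, 2.221, 0.0]
force: [-0.2, 1.2, -0.1]
width: 0.0313
finger_force: 59.4
```

```bash
python3 - <<'E'
from h import *
go(.508,.126,.0035,0);print(manip.get_obs()['eef_pos'],manip.get_obs()['force'])
E
```

```text
slide [ 0.6 -0.2  7.1] twist 0.0 cur yaw 0.0 z [ 0.  0. -1.] j6 1.813 t 8.27
[0.50821508 0.12539078 0.01059346] [-0.23209188  1.24854164 -0.11429054]
```

{"op": "step_arm", "data": {"moves": [{"slide": [0.6,0,3],"twist": 0},{"slide": [0.6,0,5],"twist": 0},{"slide": [0.6,0,6.5],"twist": 0},{"slide": [0.6,0,7.5],"twist": 0},{"slide": [0.6,0,7.5],"twist": 0},{"slide": [0.6,0,7.5],"twist": 0}]}}

```text
time: 8.77
eef_pos: [0.5079, 0.1259, 0.0028]
eef_rot: [2.222, 2.221, 0.0]
force: [0.4, 0.4, -0.4]
width: 0.0314
finger_force: 59.7
```

{"op": "step_arm", "data": {"moves": [{"slide": [0,0,0],"twist": 0},{"slide": [0,0,0],"twist": 0},{"slide": [0,0,0],"twist": 0},{"slide": [0,0,0],"twist": 0},{"slide": [0,0,0],"twist": 0},{"slide": [0,0,-15],"twist": 0},{"slide": [0,0,-50],"twist": 0},{"slide": [0,0,-90],"twist": 0},{"slide": [0,0,-130],"twist": 0},{"slide": [0,0,-160],"twist": 0},{"slide": [0,0,-160],"twist": 0},{"slide": [0,0,-160],"twist": 0}], "claw": 60}}

```text
time: 9.77
eef_pos: [0.5096, 0.1264, 0.1651]
eef_rot: [2.22, 2.219, 0.006]
force: [0.4, -0.3, -0.3]
width: 0.0654
finger_force: 0.0
```

```bash
python3 - <<'E'
from h import *
go(.411,.122,.164)
E
```

```text
slide [ -4.4 -98.6   0.6] twist 0 cur yaw -0.0 z [ 0.005  0.001 -1.   ] j6 1.814 t 9.77
```

{"op": "step_arm", "data": {"moves": [{"slide": [-35,-20,0],"twist": 0},{"slide": [-60,-40,0],"twist": 0},{"slide": [-66,-65,0],"twist": 0},{"slide": [-66,-70,0],"twist": 0},{"slide": [-66,-70,0],"twist": 0},{"slide": [-66,-70,0],"twist": 0},{"slide": [-66,-70,0],"twist": 0}]}}

```text
time: 10.35
eef_pos: [0.4388, 0.0604, 0.1625]
eef_rot: [2.221, 2.222, 0.0]
force: [0.6, 0.3, 0.0]
width: 0.0658
finger_force: 0.0
```

```bash
python3 - <<'E'
from h import *
m,i=look(); save('w4.png',i); H,S,V=hsv(i); print(manip.get_obs()['eef_pos'])
K=m['K'];R=cv2.Rodrigues(m['rvec'])[0]
def px(P):
    c=R@np.array(P)+np.ravel(m['tvec']); th=np.arctan2(np.hypot(c[0],c[1]),c[2]); a=np.arctan2(c[1],c[0]); return K[0,2]+K[0,0]*th*np.cos(a),K[1,2]+K[0,0]*th*np.sin(a)
d,r,l,e=[px(p) for p in ([.5085,.213,.016],[.508,.0415,.046],[.508,.127,.031],[.411,.122,.012])]; print(d,r,l,e)
wblob(m,i,(S<22)&(V>100),d,.016,'dish',close=5)
wblob(m,i,(S<25)&(V>150),r,.046,'reel',close=5)
wblob(m,i,(V>100)&(S<25),l,.031,'lens')
wblob(m,i,V<75,l,.0165,'loupe')
wblob(m,i,(H>60)&(H<95)&(S>30),e,.012,'eraser')
E
```

```text
[0.43882336 0.06042891 0.16253337]
(np.float64(392.00958516947435), np.float64(26.972424465869096)) (np.float64(393.59803871639457), np.float64(212.8012238721573)) (np.float64(394.88340521742884), np.float64(116.41239415128558)) (np.float64(287.56675141541325), np.float64(119.51474929072097))
dish [ 355    0   72   63 3685] rect [508.3 209.8] [69.8 62.9] 5.8 ell [508.  211.4] [64.8 70.6] circ [507.9 213.8] 35.8
reel [ 360  175   63   75 2657] rect [504.   44.1] [56.5 66.5] 53.9 ell [506.  43.] [53.3 69.3] circ [503.2  40.1] 37.2
lens [381 103  24  26 457] rect [505.9 127.3] [21.5 21.2] 46.4 ell [505.7 127.7] [20.8 21.8] circ [505.4 127.7] 11.3
loupe [370  99  39  34 556] rect [506.2 127.2] [36.9 31.3] 2.1 ell [506.7 127.4] [31.5 37.4] circ [506.5 127.8] 18.9
eraser [ 263   96   47   49 1072] rect [408.8 121.4] [53.3 19.6] 37.4 ell [409.2 121.6] [21.1 59.9] circ [408.7 121.5] 27.6
```

View pics/w4.png

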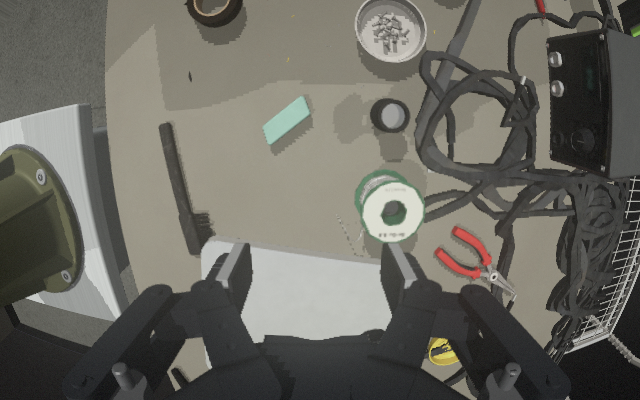

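The wrist view shows the loupe standing at (390,116), between the dish at (391,29) and the reel at (393,210). The loupe measures about (0.507, 0.1275), so it is well placed. The eraser is at (287,120), with its long axis at 37°. I'll pick up the eraser next.

```bash
python3 - <<'E'
from h import *
go(.410,.122,.0035,-52.8)
E
```

```text
slide [ 61.6 -28.8 159. ] twist 52.8 cur yaw 0.0 z [ 0.  0. -1.] j6 1.707 t 10.4
```

{"op": "step_arm", "data": {"moves": [{"slide": [30,-15,15],"twist": 7},{"slide": [61.6,-28.8,30],"twist": 14},{"slide": [61.6,-28.8,45],"twist": 21},{"slide": [61.6,-28.8,60],"twist": 28},{"slide": [61.6,-28.8,75],"twist": 35},{"slide": [61.6,-28.8,90],"twist": 42},{"slide": [61.6,-28.8,105],"twist": 49},{"slide": [61.6,-28.8,120],"twist": 52.8},{"slide": [61.6,-28.8,135],"twist": 52.8},{"slide": [61.6,-28.8,146],"twist": 52.8},{"slide": [61.6,-28.8,152],"twist": 52.8},{"slide": [61.6,-28.8,152],"twist": 52.8}]}}

```text
time: 11.4
eef_pos: [0.4086, 0.1217, 0.0095]
eef_rot: [-2.977, -1.002, 0.004]
force: [-0.8, -0.2, 0.5]
width: 0.0656
finger_force: 0.0
```

```bash
python3 - <<'E'
from h import *
go(.410,.122,.0035,-52.8)
E
```

```text
slide [1.4 0.6 6. ] twist 0.0 cur yaw -52.8 z [-0.002 -0.001 -1.   ] j6 2.782 t 11.4
```

{"op": "step_arm", "data": {"moves": [{"slide": [1,0.5,4],"twist": 0},{"slide": [1,0.5,6],"twist": 0},{"slide": [1,0.5,6],"twist": 0},{"slide": [1,0.5,6],"twist": 0}]}}

```text
time: 11.73
eef_pos: [0.4106, 0.1219, 0.0051]
eef_rot: [2.978, 1.001, 0.001]
force: [0.3, 0.4, -0.7]
width: 0.0657
finger_force: 0.0
```

{"op": "step_arm", "data": {"moves": [{"slide": [0,0,0],"twist": 0},{"slide": [0,0,0],"twist": 0},{"slide": [0,0,0],"twist": 0},{"slide": [0,0,0],"twist": 0},{"slide": [0,0,0],"twist": 0},{"slide": [0,0,0],"twist": 0},{"slide": [0,0,0],"twist": 0},{"slide": [0,0,0],"twist": 0}], "claw": 255}}

```text
time: 12.4
eef_pos: [0.4104, 0.1218, 0.0053]
eef_rot: [2.978, 1.001, 0.001]
force: [-0.8, -0.1, 6.2]
width: 0.0174
finger_force: 58.8
```

{"op": "step_arm", "data": {"moves": [{"slide": [0,0,-20],"twist": 0},{"slide": [0,0,-50],"twist": 0},{"slide": [0,0,-60],"twist": 0},{"slide": [0,0,-60],"twist": 0},{"slide": [0,0,-60],"twist": 0}]}}

```text
time: 12.82
eef_pos: [0.4108, 0.1219, 0.0651]
eef_rot: [2.978, 1.001, 0.003]
force: [-0.7, 0.6, -0.3]
width: 0.017
finger_force: 59.0
```

```bash
python3 - <<'E'
from h import *
o=manip.get_obs(); print(o['eef_pos'])
go(.438,.2135,.06,0)
E
```

```text
[0.41079816 0.12192163 0.06511774]
slide [ 77.  -56.5   5.2] twist -52.8 cur yaw -52.8 z [ 0.002  0.    -1.   ] j6 2.781 t 12.82
```

{"op": "step_arm", "data": {"moves": [{"slide": [20,-15,0],"twist": -7},{"slide": [45,-35,0],"twist": -14},{"slide": [68,-50,0],"twist": -21},{"slide": [77,-56.5,0],"twist": -28},{"slide": [77,-56.5,0],"twist": -35},{"slide": [77,-56.5,0],"twist": -42},{"slide": [77,-56.5,0],"twist": -49},{"slide": [77,-56.5,15],"twist": -52.8},{"slide": [77,-56.5,30],"twist": -52.8},{"slide": [77,-56.5,45],"twist": -52.8},{"slide": [77,-56.5,50],"twist": -52.8},{"slide": [77,-56.5,50],"twist": -52.8}]}}

```text
time: 13.82
eef_pos: [0.4352, 0.2122, 0.0124]
eef_rot: [-2.221, -2.22, 0.007]
force: [-0.1, 0.1, -0.1]
width: 0.0177
finger_force: 59.0
```

```bash
python3 - <<'E'
from h import *
m,i=look();save('w5.png',cv2.resize(i[150:400,170:470],None,fx=2,fy=2))
go(.438,.2135,.006,0)
E
```

```text
slide [0.9 1.9 7.5] twist -0.0 cur yaw -0.0 z [-0.003 -0.001 -1.   ] j6 2.025 t 13.87
```

View pics/w5.png

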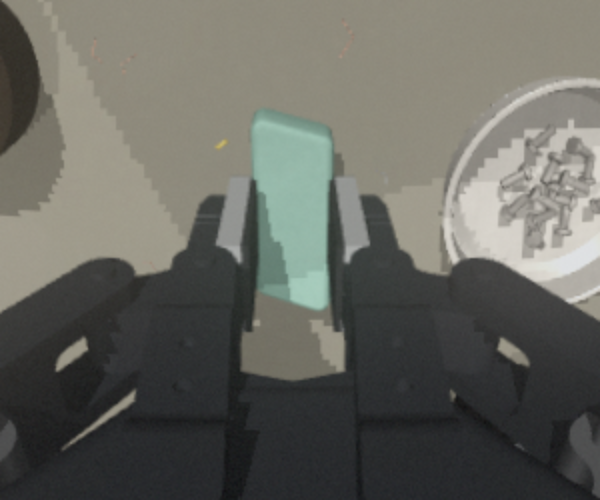

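The crop shows the eraser held straight between the pads (crop (290,210)), with the dish to its right at (545,190).

{"op": "step_arm", "data": {"moves": [{"slide": [1,1.5,2],"twist": 0},{"slide": [1,1.5,4],"twist": 0},{"slide": [1,1.5,6],"twist": 0},{"slide": [1,1.5,7.5],"twist": 0},{"slide": [1,1.5,8],"twist": 0},{"slide": [1,1.5,8],"twist": 0},{"slide": [1,1.5,8],"twist": 0}]}}

```text
time: 14.45
eef_pos: [0.439, 0.2143, 0.0069]
eef_rot: [2.222, 2.221, 0.0]
force: [-1.1, -0.4, -0.0]
width: 0.0176
finger_force: 59.0
```

{"op": "step_arm", "data": {"moves": [{"slide": [0,0,0],"twist": 0},{"slide": [0,0,0],"twist": 0},{"slide": [0,0,0],"twist": 0},{"slide": [0,0,0],"twist": 0},{"slide": [0,0,0],"twist": 0},{"slide": [0,0,-10],"twist": 0},{"slide": [0,0,-40],"twist": 0},{"slide": [0,0,-80],"twist": 0},{"slide": [0,0,-120],"twist": 0},{"slide": [0,0,-155],"twist": 0},{"slide": [0,0,-155],"twist": 0}], "claw": 155}}

```text
time: 15.37
eef_pos: [0.443, 0.2163, 0.1698]
eef_rot: [2.219, 2.218, 0.017]
force: [1.4, 0.5, 0.3]
width: 0.0333
finger_force: 0.0
```

```bash
python3 - <<'E'
from h import *
go(.4,.12,.16,0)
E
```

```text
slide [-96.3 -43.    8.9] twist -0.0 cur yaw -0.0 z [ 0.01   0.005 -1.   ] j6 2.025 t 15.37
```

{"op": "step_arm", "data": {"moves": [{"slide": [-40,-15,0],"twist": 0},{"slide": [-75,-30,0],"twist": 0},{"slide": [-86,-33,0],"twist": 0},{"slide": [-86,-33,0],"twist": 0},{"slide": [-86,-33,0],"twist": 0},{"slide": [-86,-33,0],"twist": 0}], "claw": 0}}

```text
time: 15.87
eef_pos: [0.4068, 0.129, 0.1624]
eef_rot: [2.222, 2.221, 0.002]
force: [-0.3, 0.4, 0.8]
width: 0.0852
finger_force: 0.0
```

```bash
cat >> h.py <<'E'
def px(m,P):
    K=m['K'];R=cv2.Rodrigues(m['rvec'])[0]
    c=R@np.array(P)+np.ravel(m['tvec']); th=np.arctan2(np.hypot(c[0],c[1]),c[2]); a=np.arctan2(c[1],c[0]); return K[0,2]+K[0,0]*th*np.cos(a),K[1,2]+K[0,0]*th*np.sin(a)
E
python3 - <<'E'
from h import *
m,i=look(); save('w6.png',i); H,S,V=hsv(i); print(manip.get_obs()['eef_pos'])
d,e,t=[px(m,p) for p in ([.5085,.213,.016],[.438,.213,.012],[.342,.247,.019])]; print(d,e,t)
wblob(m,i,(S<22)&(V>100),d,.016,'dish',close=5)
wblob(m,i,(H>60)&(H<95)&(S>30),e,.012,'eraser')
wblob(m,i,(V<75),t,.019,'tape',close=9)
E
```

```text
[0.40674253 0.12919114 0.16221314]
(np.float64(423.67288306277345), np.float64(99.62932513647942)) (np.float64(350.45614733168867), np.float64(96.17162747575357)) (np.float64(246.22063343075865), np.float64(61.2369635720012))
dish [ 388   63   68   73 3853] rect [507.5 213.5] [69.3 69.9] 2.3 ell [507.6 213.5] [69.2 69.3] circ [507.6 213.5] 35.4
eraser [ 339   67   22   58 1096] rect [437.2 213.7] [19.8 54.1] 0.6 ell [437.6 214. ] [20.9 61.3] circ [438.2 213.7] 27.9
tape [ 214   36   60   55 1234] rect [339.3 244.8] [51.1 54.5] 42.5 ell [339.4 245.4] [50.9 54.8] circ [338.8 244. ] 28.1
```

View pics/w6.png

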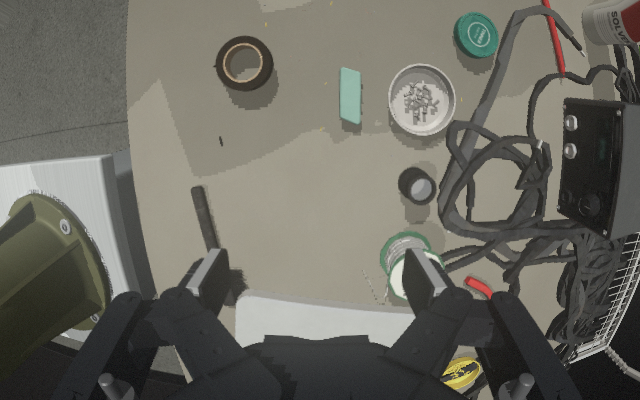

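The wrist view shows the eraser at (350,96), straight in front of the dish at (422,100). It measures (437,214) mm, 0.6° off, with a 24.7 mm gap. The tape is flat at (244,62) and clear all round. I'll pick up the tape next.

```bash
python3 - <<'E'
from h import *
go(.3402,.2455,.003,0)
E
```

```text
slide [116.2 -66.7 159.2] twist 0.0 cur yaw 0.0 z [ 0.001  0.001 -1.   ] j6 1.878 t 15.92
```

{"op": "step_arm", "data": {"moves": [{"slide": [30,-20,10],"twist": 0},{"slide": [60,-40,20],"twist": 0},{"slide": [90,-56,30],"twist": 0},{"slide": [110,-65,50],"twist": 0},{"slide": [116,-67,75],"twist": 0},{"slide": [116,-67,100],"twist": 0},{"slide": [116,-67,120],"twist": 0},{"slide": [116,-67,138],"twist": 0},{"slide": [116,-67,148],"twist": 0},{"slide": [116,-67,148],"twist": 0},{"slide": [116,-67,148],"twist": 0}]}}

```text
time: 16.83
eef_pos: [0.3386, 0.2449, 0.0134]
eef_rot: [-2.22, -2.222, 0.002]
force: [0.3, -0.8, -0.3]
width: 0.0856
finger_force: 0.0
```

```bash
python3 - <<'E'
from h import *
go(.3402,.2455,.003,0); print(manip.get_obs()['eef_pos'])
E
```

```text
slide [ 0.6  1.6 10.4] twist 0.0 cur yaw 0.0 z [-0.001 -0.001 -1.   ] j6 2.196 t 16.83
[0.33858988 0.24486079 0.01338758]
```

{"op": "step_arm", "data": {"moves": [{"slide": [0.6,1,4],"twist": 0},{"slide": [0.6,1,7],"twist": 0},{"slide": [0.6,1,10],"twist": 0},{"slide": [0.6,1,10],"twist": 0},{"slide": [0.6,1,10],"twist": 0}]}}

```text
time: 17.25
eef_pos: [0.34, 0.2449, 0.0039]
eef_rot: [-2.222, -2.221, -0.0]
force: [-0.7, -0.4, -0.1]
width: 0.0852
finger_force: 0.0
```

{"op": "step_arm", "data": {"moves": [{"slide": [0,0,0],"twist": 0},{"slide": [0,0,0],"twist": 0},{"slide": [0,0,0],"twist": 0},{"slide": [0,0,0],"twist": 0},{"slide": [0,0,0],"twist": 0},{"slide": [0,0,0],"twist": 0},{"slide": [0,0,0],"twist": 0}], "claw": 255}}

```text
time: 17.83
eef_pos: [0.3401, 0.245, 0.0045]
eef_rot: [2.222, 2.221, 0.001]
force: [-2.2, -1.8, 10.2]
width: 0.051
finger_force: 60.8
```

{"op": "step_arm", "data": {"moves": [{"slide": [0,0,-20],"twist": 0},{"slide": [0,0,-60],"twist": 0},{"slide": [0,0,-100],"twist": 0},{"slide": [0,0,-120],"twist": 0},{"slide": [0,0,-120],"twist": 0},{"slide": [0,0,-120],"twist": 0}]}}

```text
time: 18.33
eef_pos: [0.341, 0.2457, 0.125]
eef_rot: [2.222, 2.221, 0.005]
force: [0.2, 0.7, -0.5]
width: 0.0503
finger_force: 63.2
```

```bash
python3 - <<'E'
from h import *
o=manip.get_obs(); print(o['eef_pos'])
go(.508,.0415,.12,0)
E
```

```text
[0.34096387 0.24566077 0.12499904]
slide [-204.1  167.1    5. ] twist -0.0 cur yaw -0.0 z [ 0.003  0.002 -1.   ] j6 2.196 t 18.33
```

{"op": "step_arm", "data": {"moves": [{"slide": [-34,28,0],"twist": 0},{"slide": [-64,52,0],"twist": 0},{"slide": [-95,78,0],"twist": 0},{"slide": [-126,103,0],"twist": 0},{"slide": [-155,127,0],"twist": 0},{"slide": [-180,148,0],"twist": 0},{"slide": [-197,162,0],"twist": 0},{"slide": [-204,167,0],"twist": 0},{"slide": [-204,167,20],"twist": 0},{"slide": [-204,167,40],"twist": 0},{"slide": [-204,167,40],"twist": 0},{"slide": [-204,167,40],"twist": 0}]}}

```text
time: 19.33
eef_pos: [0.5043, 0.0411, 0.082]
eef_rot: [-2.219, -2.219, 0.006]
force: [-0.0, -0.3, -0.2]
width: 0.0498
finger_force: 63.2
```

```bash
python3 - <<'E'
from h import *
go(.5085,.0413,.0505,0); m,i=look(); save('w7.png',i)
H,S,V=hsv(i)
print(manip.get_obs()['eef_pos'])
E
```

```text
slide [ 0.2  4.4 31.4] twist 0.0 cur yaw 0.0 z [-0.005 -0.    -1.   ] j6 1.652 t 19.33
[0.50553734 0.04126245 0.08317784]
```

View pics/w7.png

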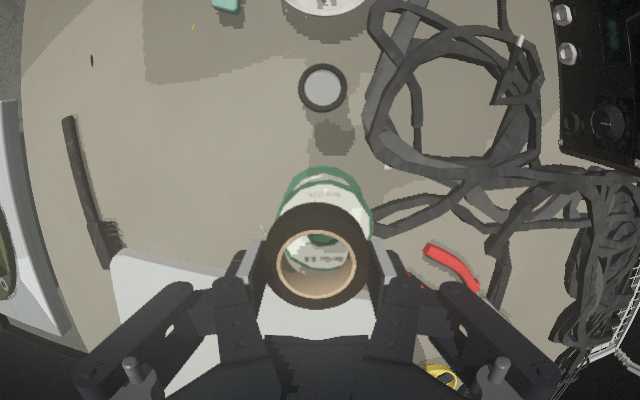

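The view shows the tape held level at (316,262) just above the reel at (325,200), with the loupe undisturbed at (322,88). The arm was still settling, so I'll measure where the tape sits in the grip.

{"op": "step_arm", "data": {"moves": [{"slide": [0,2,10],"twist": 0},{"slide": [0,3,20],"twist": 0},{"slide": [0,3,22],"twist": 0},{"slide": [0,3,22],"twist": 0},{"slide": [0,3,22],"twist": 0},{"slide": [0,3,22],"twist": 0}]}}

```text
time: 19.88
eef_pos: [0.51, 0.0409, 0.0621]
eef_rot: [2.222, 2.221, 0.0]
force: [0.4, 0.0, -1.1]
width: 0.05
finger_force: 63.2
```

```bash
python3 - <<'E'
from h import *
p=manip.get_obs()['eef_pos']; print(p)
go(.5085,.0413,.0505,0); m,i=look(); H,S,V=hsv(i); zt=p[2]-.0042+.019
c=px(m,[p[0],p[1],zt]); print(c, onz(m,316,264,zt,True))
# gold ring rim of the hole: bright brownish vs dark tape
M=(V<70)&(np.hypot(*(np.indices(V.shape)[::-1]-np.array(c)[:,None,None]))<50)
h=(~M).astype(np.uint8); wblob(m,i,h*(np.hypot(*(np.indices(V.shape)[::-1]-np.array([316,264])[:,None,None]))<44),(316,264),zt,'hole')
l=px(m,[.508,.127,.03]); wblob(m,i,(V>100)&(S<25),l,.031,'lens'); wblob(m,i,V<75,l,.0165,'loupe')
wl=px(m,[.508,.0415,.046]); print(wl)
E
```

```text
[0.51004314 0.04093392 0.06206992]
slide [ 0.4 -1.5 11.6] twist -0.0 cur yaw -0.0 z [ 0.  0. -1.] j6 1.651 t 19.88
(np.float64(317.97222550054914), np.float64(270.3327525169218)) [0.50911334 0.04439568 0.07686992]
hole [ 273  221   87   87 5894] rect [509.1  42.5] [41.  47.1] 0.0 ell [508.8  42.2] [40.2 47.5] circ [509.1  42.5] 23.9
lens [ 292   65   41   41 1306] rect [507.  127.1] [21.9 22.4] 44.4 ell [507.  127.2] [21.9 22.3] circ [506.9 127.2] 11.4
loupe [290  59  49  54 488] rect [507.9 127.9] [28.5 32.3] 0.2 ell [507.3 127.3] [28.2 31.1] circ [506.7 127.9] 16.4
(np.float64(314.05660481631594), np.float64(241.57659764045266))
```

{"op": "step_arm", "data": {"moves": [{"slide": [-0.9,-1.5,4],"twist": 0},{"slide": [-0.9,-1.5,7],"twist": 0},{"slide": [-0.9,-1.5,9.5],"twist": 0},{"slide": [-0.9,-1.5,11],"twist": 0},{"slide": [-0.9,-1.5,11.5],"twist": 0},{"slide": [-0.9,-1.5,11.5],"twist": 0},{"slide": [-0.9,-1.5,11.5],"twist": 0}]}}

```text
time: 20.52
eef_pos: [0.5081, 0.0399, 0.0506]
eef_rot: [-2.222, -2.221, 0.001]
force: [-3.2, -0.9, 5.4]
width: 0.0503
finger_force: 63.8
```

{"op": "step_arm", "data": {"moves": [{"slide": [0,0,0],"twist": 0},{"slide": [0,0,0],"twist": 0},{"slide": [0,0,0],"twist": 0},{"slide": [0,0,0],"twist": 0},{"slide": [0,0,0],"twist": 0},{"slide": [0,0,-15],"twist": 0},{"slide": [0,0,-50],"twist": 0},{"slide": [0,0,-90],"twist": 0},{"slide": [0,0,-130],"twist": 0},{"slide": [0,0,-150],"twist": 0},{"slide": [0,0,-150],"twist": 0}], "claw": 40}}

```text
time: 21.43
eef_pos: [0.5118, 0.0403, 0.2058]
eef_rot: [2.218, 2.217, 0.011]
force: [-0.2, 0.2, 0.2]
width: 0.0716
finger_force: 0.0
```

```bash
python3 - <<'E'
from h import *
go(.5725,.125,.2,90)
go(.53,-.03,.2,0)
E
```

```text
slide [84.8 60.7  6.4] twist 90.0 cur yaw -0.0 z [ 0.009  0.001 -1.   ] j6 1.65 t 21.43
slide [-70.3  18.2   5.9] twist -0.0 cur yaw -0.0 z [ 0.009  0.001 -1.   ] j6 1.65 t 21.43
```

{"op": "step_arm", "data": {"moves": [{"slide": [10,15,0],"twist": -7},{"slide": [25,35,0],"twist": -14},{"slide": [40,55,0],"twist": -21},{"slide": [50,70,0],"twist": -28},{"slide": [50,73,0],"twist": -35},{"slide": [50,73,0],"twist": -42},{"slide": [50,73,0],"twist": -49},{"slide": [50,73,0],"twist": -56},{"slide": [50,73,0],"twist": -63},{"slide": [50,73,0],"twist": -66},{"slide": [50,73,0],"twist": -66},{"slide": [50,73,0],"twist": -66}]}}

```text
time: 22.43
eef_pos: [0.581, 0.0899, 0.1994]
eef_rot: [-0.656, -3.071, 0.001]
force: [-0.0, 0.2, -0.7]
width: 0.0717
finger_force: 0.0
```

```bash
python3 - <<'E'
from h import *
m,i=look(); save('w8.png',i); H,S,V=hsv(i); print(manip.get_obs()['eef_pos'])
c=px(m,[.5085,.0413,.065]); t=px(m,[.5715,.2875,.014]); print(c,t)
wblob(m,i,V<75,c,.065,'tape',close=9)
wblob(m,i,(H>70)&(H<95)&(S>90),t,.014,'tin')
G=(H>35)&(H<90)&(S>45)
wblob(m,i,(S<22)&(V>100),px(m,[.5085,.213,.016]),.016,'dish',close=5)
E
```

```text
[0.58104742 0.08987871 0.19959126]
(np.float64(234.7949132796994), np.float64(139.40884436617586)) (np.float64(471.750298911329), np.float64(101.10925853486836))
tape [251 114  14  40 180] rect [513.   63.6] [10.7 35.8] 68.6 ell [511.9  59. ] [17.8 33. ] circ [511.3  59.4] 17.9
tin [ 454   80   36   41 1056] rect [570.3 287.3] [46.9 46. ] 29.0 ell [570.4 287.5] [46.  46.5] circ [570.2 287.8] 24.1
dish [ 362   38   65   65 3259] rect [508.3 213.2] [69.8 69.6] 23.4 ell [508.4 213.1] [69.3 69.8] circ [509.5 212.6] 36.5
```

View pics/w8.png

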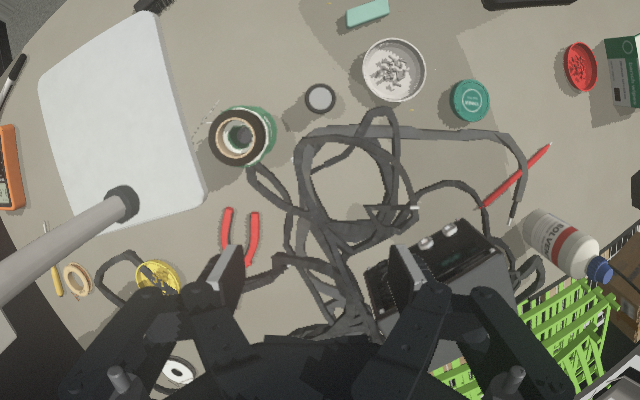

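The view shows the tape lying on the reel, outer circle near (237,137). The tin is at (471,100), dish (394,70), and the pliers and pen are where they were. I'll measure how well the tape is centred.

```bash
python3 - <<'E'
from h import *
m=np.load('last_wrist_m.npy',allow_pickle=True).item(); i=np.load('last_wrist.npy'); H,S,V=hsv(i)
print([tuple(int(v) for v in (u,H[137,u],S[137,u],V[137,u])) for u in range(200,285,3)])
yy,xx=np.indices(V.shape); near=np.hypot(xx-237,yy-137)<48
k=cv2.getStructuringElement(cv2.MORPH_ELLIPSE,(13,13))
M=((V<85)&(S<60)&near).astype(np.uint8); 
M=cv2.morphologyEx(cv2.morphologyEx(M,cv2.MORPH_OPEN,np.ones((5,5),np.uint8)),cv2.MORPH_CLOSE,k)
wblob(m,i,M,(237,137),.065,'tape')
c=cv2.resize(i[85:185,185:285],None,fx=5,fy=5); save('c8.png',c)
E
```

```text
[(200, 24, 28, 175), (203, 25, 28, 174), (206, 24, 27, 143), (209, 23, 36, 86), (212, 19, 41, 88), (215, 18, 65, 146), (218, 17, 63, 157), (221, 17, 65, 142), (224, 27, 13, 218), (227, 41, 19, 191), (230, 55, 39, 84), (233, 53, 39, 79), (236, 51, 33, 77), (239, 20, 8, 91), (242, 10, 7, 106), (245, 20, 7, 104), (248, 30, 8, 101), (251, 45, 18, 116), (254, 18, 63, 197), (257, 19, 52, 78), (260, 20, 50, 76), (263, 24, 55, 65), (266, 26, 19, 190), (269, 64, 60, 127), (272, 63, 57, 129), (275, 65, 64, 131), (278, 23, 30, 153), (281, 22, 32, 153), (284, 22, 30, 153)]
tape [230 129   7  12  75] rect [503.7  41.8] [ 5.7 10.2] 63.5 ell [503.8  42.1] [ 6.3 11.4] circ [504.1  42.6] 5.4
```

View pics/c8.png

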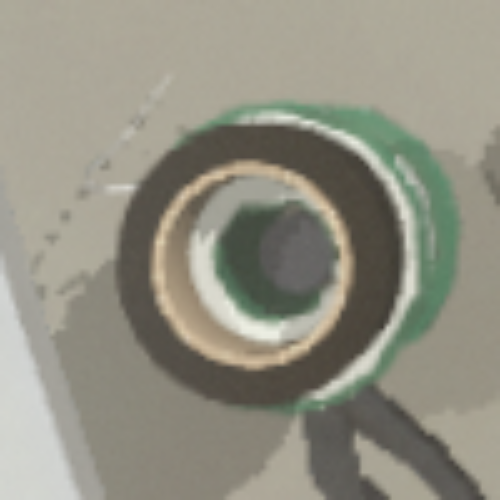

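The crop shows the tape's inner rim centred at crop (252,264), which is full-frame (235.5,137.8). That is about 1 mm from the reel axis, so it is well centred. I'll pick up the tin next.

```bash
python3 - <<'E'
from h import *
m=np.load('last_wrist_m.npy',allow_pickle=True).item()
print(onz(m,235.3,137.6,.065,True)); go(.571,.2875,.06,66.5); go(.571,.2875,.001,66.5)
E
```

```text
[0.50721887 0.0424823  0.065     ]
slide [ 89.8 176.3 139.6] twist -0.6 cur yaw 65.9 z [-0.001 -0.    -1.   ] j6 0.574 t 22.48
slide [ 89.8 176.4 198.6] twist -0.6 cur yaw 65.9 z [-0.001 -0.    -1.   ] j6 0.574 t 22.48
```

{"op": "step_arm", "data": {"moves": [{"slide": [18,35,0],"twist": 0},{"slide": [36,70,0],"twist": 0},{"slide": [54,105,0],"twist": 0},{"slide": [70,138,10],"twist": 0},{"slide": [84,165,30],"twist": 0},{"slide": [90,176,60],"twist": 0},{"slide": [90,176,100],"twist": 0},{"slide": [90,176,135],"twist": 0},{"slide": [90,176,160],"twist": 0},{"slide": [90,176,180],"twist": 0},{"slide": [90,176,185],"twist": 0},{"slide": [90,176,185],"twist": 0}]}}

```text
time: 23.48
eef_pos: [0.5692, 0.2865, 0.0133]
eef_rot: [-0.654, -3.07, 0.004]
force: [-0.3, -1.0, 0.1]
width: 0.0725
finger_force: 0.0
```

```bash
python3 - <<'E'
from h import *
go(.571,.2875,.001,66); print(manip.get_obs()['eef_pos'])
E
```

```text
slide [-1.3  1.7 12.3] twist -0.1 cur yaw 65.9 z [-0.004 -0.002 -1.   ] j6 0.886 t 23.48
[0.56921962 0.28652935 0.01329584]
```

{"op": "step_arm", "data": {"moves": [{"slide": [-1,1,4],"twist": 0},{"slide": [-1,1,8],"twist": 0},{"slide": [-1,1,11],"twist": 0},{"slide": [-1,1,12.5],"twist": 0},{"slide": [-1,1,12.5],"twist": 0},{"slide": [-1,1,12.5],"twist": 0}]}}

```text
time: 23.98
eef_pos: [0.5724, 0.2879, 0.0032]
eef_rot: [0.654, 3.072, 0.001]
force: [-0.6, -0.4, -0.0]
width: 0.0719
finger_force: 0.0
```

{"op": "step_arm", "data": {"moves": [{"slide": [0,0,0],"twist": 0},{"slide": [0,0,0],"twist": 0},{"slide": [0,0,0],"twist": 0},{"slide": [0,0,0],"twist": 0},{"slide": [0,0,0],"twist": 0},{"slide": [0,0,0],"twist": 0}], "claw": 255}}

```text
time: 24.48
eef_pos: [0.5725, 0.288, 0.0038]
eef_rot: [0.654, 3.072, 0.001]
force: [-1.7, -0.5, 5.9]
width: 0.0434
finger_force: 60.0
```

{"op": "step_arm", "data": {"moves": [{"slide": [0,0,-10],"twist": 0},{"slide": [0,0,-30],"twist": 0},{"slide": [0,0,-70],"twist": 0},{"slide": [0,0,-110],"twist": 0},{"slide": [0,0,-150],"twist": 0},{"slide": [0,0,-150],"twist": 0},{"slide": [0,0,-150],"twist": 0}]}}

```text
time: 25.07
eef_pos: [0.5744, 0.289, 0.1569]
eef_rot: [0.653, 3.067, 0.007]
force: [-0.4, 0.2, -0.3]
width: 0.0438
finger_force: 61.0
```

```bash
python3 - <<'E'
from h import *
o=manip.get_obs(); print(o['eef_pos'],o['width'])
go(.508,.042,.15,66)
m,i=look(); save('w9.png',i)
E
```

```text
[0.57439125 0.28896983 0.15693722] 0.043788051072172006
slide [ -39.9 -252.6    5.7] twist -0.0 cur yaw 66.0 z [ 0.006  0.003 -1.   ] j6 0.885 t 25.07
```

View pics/w9.png

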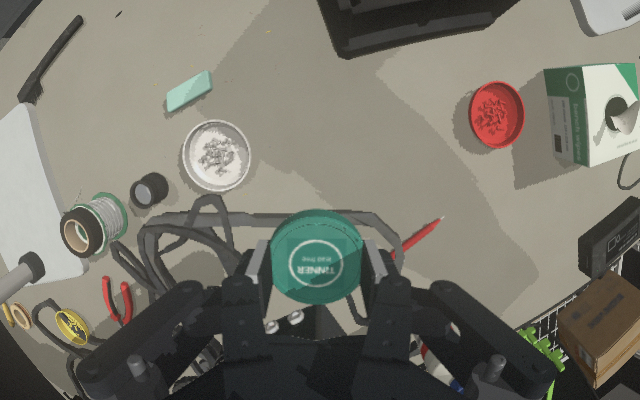

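The view shows the tin held level, label centre at (316,262). The loupe (149,190), eraser (189,91) and the tape on the reel (85,230) are undisturbed.

```bash
python3 - <<'E'
from h import *
m=np.load('last_wrist_m.npy',allow_pickle=True).item(); i=np.load('last_wrist.npy')
o=manip.get_obs(); R=Ro.from_rotvec(o['eef_rot']).as_matrix(); print(o['eef_pos'])
P=onz(m,316,262.5,o['eef_pos'][2]-.0035+.016,True); print('tool mm',R.T@(P-o['eef_pos'])*1000)
print('camera in tool',R.T@(ray(m,0,0,True)[0]-o['eef_pos'])*1000)
go(.508,.042,.15,66)
E
```

```text
[0.57285673 0.28821028 0.15440377]
tool mm [  1.04479833   1.55868117 -12.49856329]
camera in tool [  74.65625633    1.12624995 -144.14756783]
slide [ -41.  -251.3    3.9] twist -0.0 cur yaw 66.0 z [ 0.002  0.001 -1.   ] j6 0.885 t 25.12
```

{"op": "step_arm", "data": {"moves": [{"slide": [-6,-36,0],"twist": 0},{"slide": [-12,-72,0],"twist": 0},{"slide": [-18,-108,0],"twist": 0},{"slide": [-24,-144,0],"twist": 0},{"slide": [-30,-180,0],"twist": 0},{"slide": [-35,-212,0],"twist": 0},{"slide": [-39,-236,0],"twist": 0},{"slide": [-41,-251,10],"twist": 0},{"slide": [-41,-251,35],"twist": 0},{"slide": [-41,-251,55],"twist": 0},{"slide": [-41,-251,55],"twist": 0},{"slide": [-41,-251,55],"twist": 0}]}}

```text
time: 26.12
eef_pos: [0.5051, 0.0416, 0.0959]
eef_rot: [-0.653, -3.068, 0.002]
force: [0.3, -0.0, -0.7]
width: 0.0434
finger_force: 61.1
```

```bash
python3 - <<'E'
from h import *
manip.camera('side');manip.camera('side');manip.camera('side')
go(.508,.042,.0685,66); print(manip.get_obs()['eef_pos'])
E
```

```text
slide [-0.  -0.2 30.1] twist 0.0 cur yaw 66.0 z [ 0.001  0.    -1.   ] j6 0.502 t 26.27
[0.50801713 0.04218163 0.09857471]
```

Settled exactly on target. I'll lower the tin now.

{"op": "step_arm", "data": {"moves": [{"slide": [0,0,8],"twist": 0},{"slide": [0,0,15],"twist": 0},{"slide": [0,0,20],"twist": 0},{"slide": [0,0,24],"twist": 0},{"slide": [0,0,27],"twist": 0},{"slide": [0,0,29],"twist": 0},{"slide": [0,0,29.5],"twist": 0},{"slide": [0,0,29.5],"twist": 0},{"slide": [0,0,29.5],"twist": 0}]}}

```text
time: 27.02
eef_pos: [0.5076, 0.0419, 0.0684]
eef_rot: [0.654, 3.072, 0.0]
force: [-0.3, 0.3, 0.2]
width: 0.0438
finger_force: 61.2
```

{"op": "step_arm", "data": {"moves": [{"slide": [0,0,0.5],"twist": 0},{"slide": [0,0,0.8],"twist": 0},{"slide": [0,0,0.8],"twist": 0}]}}

```text
time: 27.27
eef_pos: [0.5077, 0.0419, 0.0682]
eef_rot: [0.654, 3.072, 0.0]
force: [-1.4, 0.0, 6.4]
width: 0.0432
finger_force: 61.9
```

Contact is made, so I'll release and retreat upward.

{"op": "step_arm", "data": {"moves": [{"slide": [0,0,0],"twist": 0},{"slide": [0,0,0],"twist": 0},{"slide": [0,0,0],"twist": 0},{"slide": [0,0,0],"twist": 0},{"slide": [0,0,0],"twist": 0},{"slide": [0,0,-10],"twist": 0},{"slide": [0,0,-35],"twist": 0},{"slide": [0,0,-70],"twist": 0},{"slide": [0,0,-100],"twist": 0},{"slide": [0,0,-130],"twist": 0},{"slide": [0,0,-130],"twist": 0}], "claw": 40}}

```text
time: 28.18
eef_pos: [0.511, 0.0422, 0.2043]
eef_rot: [0.652, 3.064, 0.004]
force: [1.0, -0.1, 0.2]
width: 0.0723
finger_force: 0.0
```

{"op": "step_arm", "data": {"moves": [{"slide": [-37,15,0],"twist": 0},{"slide": [-70,28,0],"twist": 0},{"slide": [-76,32,0],"twist": 0},{"slide": [-76,32,0],"twist": 0},{"slide": [-76,32,0],"twist": 0},{"slide": [-76,32,0],"twist": 0}]}}

```text
time: 28.68
eef_pos: [0.5885, 0.0402, 0.1973]
eef_rot: [-0.653, -3.071, 0.001]
force: [-0.3, -0.5, -0.5]
width: 0.0719
finger_force: 0.0
```

```bash
python3 - <<'E'
from h import *
m,i=look(); save('w10.png',i); H,S,V=hsv(i); print(manip.get_obs()['eef_pos'],manip.get_obs()['time'])
c=px(m,[.508,.042,.079]); print(c)
wblob(m,i,(H>72)&(H<95)&(S>90),c,.078,'tin')
wblob(m,i,(S<22)&(V>100),px(m,[.5085,.213,.016]),.016,'dish',close=5)
wblob(m,i,(V>100)&(S<25),px(m,[.508,.127,.03]),.031,'lens')
wblob(m,i,(H>60)&(H<95)&(S>30),px(m,[.438,.213,.012]),.012,'eraser')
E
```

```text
[0.58850088 0.04019935 0.19747588] 28.7333
(np.float64(278.4276000566869), np.float64(107.33317305607666))
tin [ 251   77   57   58 2201] rect [506.6  42.8] [47.4 48.5] 64.9 ell [506.4  42.7] [47.6 47.9] circ [506.4  42.8] 24.5
dish [ 402   18   60   64 2928] rect [508.4 212.7] [69.4 70.1] 65.4 ell [508.3 212.7] [69.5 69.9] circ [509.6 212.8] 36.4
lens [352  61  22  23 401] rect [506.7 126.8] [20.9 22.4] 66.2 ell [506.9 126.8] [21.3 22.4] circ [507.  126.5] 11.6
eraser [384   0  30   8 136] rect [448.7 200.2] [33.1  8.4] 72.6 ell [445.5 192.3] [ 7.3 40.8] circ [448.7 200.2] 17.0
```

View pics/w10.png

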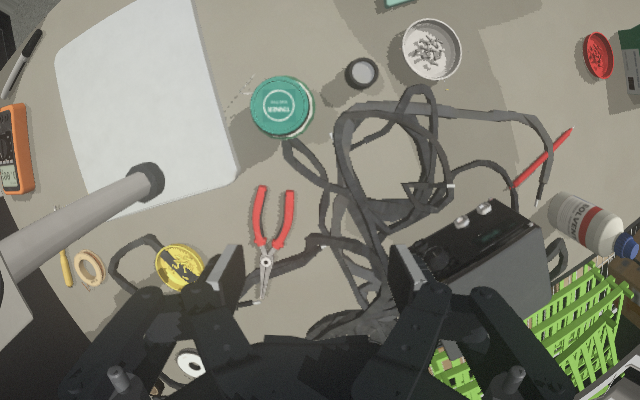

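The stack stands at (281,107), with the tin within about 2 mm of the reel axis. The loupe (361,73) lies in line with the dish, and the pen and pliers are untouched. I'll hand in now.

```bash
python3 -c "
from cell import manip
print(manip.hand_in())"
```

```text
the job is handed in; nothing more can be done
None
```

I handed the job in at about 29 s with everything placed and let go: the loupe stands half-way between dish and reel, the eraser lies in front of the dish with a gap of about 25 mm, and the tape and tin are stacked within about 2 mm of the reel's centre; the pen and pliers were not touched.

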